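# Open the degreaser bottle's safety cap

## Robot

A 6-joint arm with a two-finger parallel gripper is mounted at the origin on the work surface. World frame = base frame: x ahead of the robot, y to its left, z up, the work surface at z = 0. Lengths are in m, angles in rad, forces in N, time in s.
With the tool pointing down it reaches from about 0.325 to 0.775 m from the base axis. Payload 9.3 kg.
Tool frame: the origin (TCP) lies on the centre line of the jaws, within the pads' length; the fingertips stand 14 mm ahead of it and the grasp point (between the pads) lies 5 mm behind it; z points along the fingers, y is the direction in which the jaws open and shut (so a half turn about z gives the same grasp; the last joint's range is limited). The gripper opens to 85 mm and grips with 20 to 120 N. Pads are 22 mm wide; open, the fingers measure 114 mm over their backs; the gripper's body (76 mm by 85 mm) begins 54 mm behind the grasp point. The pads swing forward as they close: fully open they stand 13 mm farther back than shut.
Start: joints at [1.187, 0.259, 0.021, 1.334, 0, 1.418], TCP at [0.126, 0.535, 0.245] pointing down, gripper open.
Joint ranges: [-3.04, 3.04], [-0.91, 1.82], [-1.04, 1.36], [-1.92, 1.95], [-1.52, 1.45], [-3.14, 3.14]. Speed limits (rad/s): [2.22, 2.22, 2.79, 3.14, 3.14, 3.14].

## Interface

Orientations are given as a unit quaternion [w, x, y, z].
In Python, from bench import monitor, imaging, ctrl gives the robot as it stands. The module is installed in compiled form; this text tells all that it offers.
- The arm moves only by the tool jog_arm, never from a script. Its arguments are lists of equal length, an entry for each row: "translation": the shift along the tool's x, y, z in mm, a list of three; "roll": the turn about the tool's z in rad; "fingers": the closure, from 0 (fully open) to 1 (shut). In form: {"translation": [[tx, ty, tz], ...], "roll": [roll, ...], "fingers": [fingers, ...]}. A call has 1 to 12 rows; each row shifts and turns the pose as measured when the row begins, along the tool's axes as they then stand; what a row does not reach is not made up. A row lasts 1/12 s, in which the tool goes at most 41.7 mm and 7.16 degrees, less where a joint would pass 70% of its speed; a pose out of reach is approached as far as the arm can. A call is refused whole if a number of a shift passes 41.7 or a number of a turn 0.125, either way. A call with a gripper value outside its range is refused whole. The fingers move at their own pace and stop on an object; "grip_force" is the grip in N (left out, the last holds). Time passes only in rows, so rows that do not move let the fingers close. It gives the time, the measured TCP pose, the force and the opening at its end, in the units of the state.
- monitor.get_obs(): the state, without advancing time (a new reading comes with each control period).
- imaging.read_camera(name): name is "scene" or "side" or "wrist"; returns a dict with "pixels" (480x640x3 uint8, red, green, blue), "range_z" (480x640 float32, m along the optical axis (not along the pixel's ray), 0 where there is no reading), "mtx" (3x3 intrinsics, pixels), "R" (3x3) and "t" (3): a world point X has camera coordinates R X + t. Camera axes: x right, y down, z forward; pixel columns grow to the right and rows downward; lengths in m; the calibration is good to about 2 mm. A picture is of the moment at which its call begins.
- ctrl.sign_off(): hands the job in, once; it reports no verdict.
The state is a dict: "t": time; "joint_positions": joint angles; "joint_velocities": joint speeds; "effort": joint torques, N m; "tcp_pos": TCP position; "tool_rot": TCP orientation; "contact_force": force on the tool from outside, world axes, zero at the start; "torque": the same for the moment, N m; "width": finger opening in m.
Only numpy, scipy, OpenCV 4.12 (cv2) and the standard library are available. Lean on these libraries where they do the work, as an engineer would, in place of code of your own. Each camera call takes 0.05 s, during which the arm holds its last target.

## Task

Open the degreaser, the bottle with the red safety cap: press the cap down, twist it anticlockwise while it is down, and lift it straight off. Finish while still holding the cap in the gripper, level and still, right over the open mouth and about 6 cm above it, so that drips fall back in. Leave the blue-capped bottle shut and do not disturb the pulley, the bearing and the carton.

Things in the scene. Friction and masses are not known exactly. Their poses are not given: they have to be found in the camera images.
- red_bottle: White bottle with a red band, clamped in a steel cup (100 mm wide) bolted to the bench: it cannot move. Body 80 mm wide, shoulder from z 100 to 130 mm, neck 30 mm wide up to the rim at 163 mm, two lugs along its x axis that hold the cap. Origin: centre of the underside, z up. This is the bottle to open.
- red_bottle_mouth (a point): Centre of the red-banded bottle's rim, 163 mm above the bottle's origin; the cap is to be held over it.
- red_cap: Loose round red press-and-turn safety cap, 52 mm wide, 38 mm tall, 35 g, white curved arrow on top. Origin: centre of its open underside, z up its axis. Upper part (z 22 to 38 mm) is solid: grip it there, by the sides; below is a hollow skirt over the neck. Shut: origin 151 mm above the bottle's origin, x axes of cap and bottle parallel.
- red_cap_top (a point): Centre of the red cap's flat top, 38 mm above its origin. The cap is locked until pressed down over 5.5 mm (aim for 8; hard stop at 10). A spring pushes back: 6 N shut, 13 N at the stop. Held down, it turns anticlockwise from above (clockwise is blocked); turned 1.0 to 2.2 rad (aim for 1.3) it lifts straight off.
- blue_bottle: White bottle with a blue band, clamped in a steel cup (100 mm wide) bolted to the bench: it cannot move. Body 80 mm wide, shoulder from z 100 to 130 mm, neck 30 mm wide up to the rim at 163 mm, two lugs along its x axis that hold the cap. Origin: centre of the underside, z up. Same make as the red one; it may stand on either side of it. Leave it alone.
- blue_cap: Blue cap of the same form as the red one, shut on the blue-banded bottle. It must stay shut.
- pulley: Bystander: yellow flanged pulley, 60 mm wide, 40 mm tall, lying on its flange. Origin: centre of the underside.
- bearing: Bystander: steel bearing ring, 52 mm wide, 15 mm tall, lying flat. Origin: centre of the underside.
- carton: Bystander: small brown carton 60 x 90 x 45 mm (x, y, z). Origin: centre of the underside.

How it is judged:
By the outcome, as a careful person would: the job done as asked, in the order asked, and still so for the second after the job is handed in, while the arm keeps its last pose, push and grip.
It also fails if it takes over 38 s, if anything falls off the work surface, if the arm or the gripper's body presses on something with over 40 N, if the wrist force passes 120 N, or if a joint passes its speed limit or range.

## Working session

There is one attempt and no reset: what is moved stays moved. The work goes in short steps, Python scripts to look and compute and a tool call to move; the robot and the scene stay as the last step left them, time stands still between calls to the robot, and variables do not carry over. Pictures are saved under pics/ and viewed, and the job is handed in when it is done.

Besides the shell and the picture viewer there is one more tool, called after "Call:" by a JSON object that holds its "fn" and its "kwargs", one argument or row to a line. jog_arm: Moves the arm, as the interface text tells. Its arguments: {"type":"object","properties":{"translation":{"type":"array"},"roll":{"type":"array"},"fingers":{"type":"array"},"grip_force":{"type":"number"}},"required":["translation","roll","fingers"]}

```bash
mkdir -p pics; python3 - <<'E'
from bench import monitor, imaging
import cv2,pickle
o=monitor.get_obs();print(o)
for n in("scene","side"):
    d=imaging.read_camera(n);pickle.dump(d,open(n+".pkl","wb"))
    cv2.imwrite(f"pics/{n}0.png",d["pixels"][:,:,::-1]);print(n,d["mtx"].tolist(),d["R"].tolist(),d["t"])
E
```

```text
{'t': 0.0, 'joint_positions': array([1.18740145e+00, 2.59192653e-01, 2.07392030e-02, 1.33364453e+00,
       5.03391005e-05, 1.41818864e+00]), 'joint_velocities': array([-0.00062191,  0.00019964,  0.00073548, -0.00023495, -0.00082549,
       -0.00099723]), 'effort': array([ 7.69579747e-04, -5.55640912e+01,  3.44526243e+01,  1.38895522e-02,
       -2.94574183e-04,  7.82339953e-06]), 'tcp_pos': array([0.12570979, 0.53518552, 0.244657  ]), 'tool_rot': array([-1.96613416e-04,  1.15137664e-01,  9.93349331e-01, -6.20930247e-04]), 'contact_force': array([ 0.28722548, -0.20773277, -0.66964209]), 'torque': array([ 0.01340645, -0.05872827, -0.03319084]), 'width': 0.08560433471420298}
scene [[578.469216345961, 0.0, 327.78966216746363], [0.0, 578.469216345961, 242.92203991538125], [0.0, 0.0, 1.0]] [[0.30354992548952936, 0.9527971326665017, 0.005921715781255336], [0.5598982299922612, -0.17334134426490205, -0.8102263575199029], [-0.7709548720819099, 0.24925970863926142, -0.5860871802575418]] [-0.17656504 -0.25525741  1.5146746 ]
side [[527.681894370776, 0.0, 315.06217513034267], [0.0, 527.681894370776, 241.30145318271812], [0.0, 0.0, 1.0]] [[-0.9285275171459724, -0.37124914241296547, 0.003274776385411307], [-0.2568438663968476, 0.6359704532266677, -0.7277175351171536], [0.26808184980907424, -0.6765468622943316, -0.6858691310466161]] [0.55113689 0.24509001 0.72005476]
```

View pics/scene0.png

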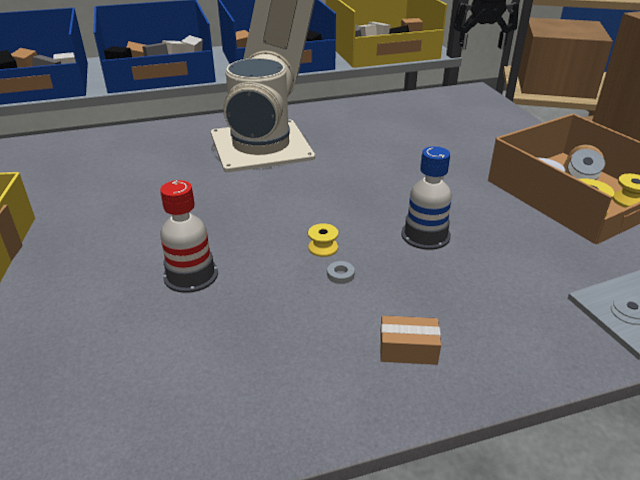

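View pics/side0.png

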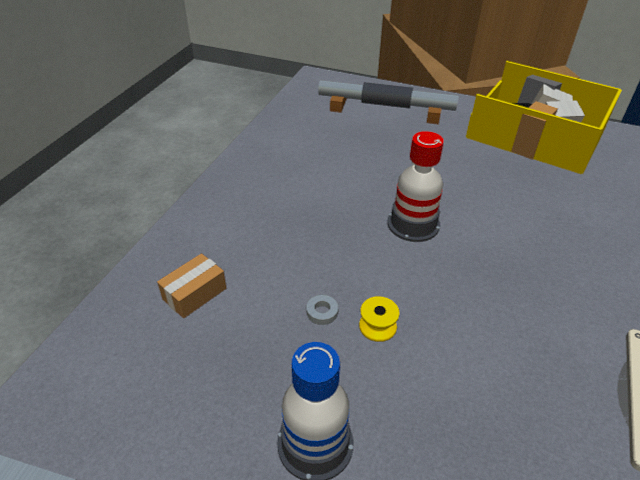

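```bash
cat > h.py <<'E'
import numpy as np,cv2
def cap(d,col=0,minr=110,ratio=2.2):
    p=d["pixels"].astype(float);o=[i for i in range(3) if i!=col]
    m=(p[...,col]>minr)&(p[...,col]>ratio*p[...,o].max(2))
    n,l,s,c=cv2.connectedComponentsWithStats(m.astype(np.uint8))
    k=1+np.argmax(s[1:,4]);return l==k,s[k],c[k]
def pts(d,m):
    v,u=np.nonzero(m);z=d["range_z"][v,u];g=z>0;u,v,z=u[g],v[g],z[g]
    K=d["mtx"];X=np.c_[(u-K[0,2])*z/K[0,0],(v-K[1,2])*z/K[1,1],z]
    return (X-d["t"])@d["R"]
E
python3 - <<'E'
import pickle;from h import *
from scipy.optimize import least_squares
for n in("scene","side"):
    d=pickle.load(open(n+".pkl","rb"));m,s,c=cap(d);print(n,s,c)
    # fill the arrow
    f=cv2.morphologyEx(m.astype(np.uint8),cv2.MORPH_CLOSE,np.ones((9,9)))>0
    e=cv2.erode(f.astype(np.uint8),np.ones((3,3)))>0
    P=pts(d,e);zt=np.percentile(P[:,2],[5,50,90,95,99]);print(zt)
    top=P[P[:,2]>zt[2]-.003];print("top",top.mean(0),top.min(0),top.max(0),len(top))
    sd=P[P[:,2]<zt[2]-.006]
    r=least_squares(lambda q:np.hypot(sd[:,0]-q[0],sd[:,1]-q[1])-.026,top.mean(0)[:2],loss="soft_l1",f_scale=.001);print("axis",r.x,len(sd),np.abs(r.fun).mean())
    # silhouette of top ellipse by rays onto z=.189
    v,u=np.nonzero(f);K=d["mtx"];
    r=np.c_[(u-K[0,2])/K[0,0],(v-K[1,2])/K[1,1],np.ones(len(u))]@d["R"];C=-d["R"].T@d["t"]
    print("cam",C)
E
```

```text
scene [161 180  31  16 315] [174.83809524 188.28253968]
[0.18710648 0.18874998 0.1898613  0.19023177 0.19103697]
top [ 0.49077261 -0.23902377  0.18876371] [ 0.46613953 -0.26146931  0.18692246] [ 0.51293987 -0.21570915  0.19149071] 293
axis [ 0.49077261 -0.23902377] 0 nan
cam [ 1.36426024 -0.25356335  0.68196065]
side [412 131  31  19 360] [427.58055556 139.19166667]
[0.1892943  0.19064101 0.19173772 0.19213325 0.19239318]
top [ 0.4867602  -0.2377016   0.19068477] [ 0.46266279 -0.26076689  0.18885935] [ 0.50993347 -0.21588947  0.19303568] 321
axis [ 0.4867602 -0.2377016] 0 nan
cam [0.38166202 0.53588988 0.67041478]<stdin>:11: RuntimeWarning: Mean of empty slice.
  ret = ret.dtype.type(ret / rcount)
```

Call:
{"fn": "jog_arm", "kwargs": {
  "translation": [
    [-13, -16, 0],
    [-26, -32, 0],
    [-26, -32, 0],
    [-26, -32, 0],
    [-26, -32, 0],
    [-26, -32, 0],
    [-26, -32, 0],
    [-26, -32, 0],
    [-26, -32, 0],
    [-26, -32, 0]
  ],
  "roll": [0, 0, 0, 0, 0, 0, 0, 0, 0, 0],
  "fingers": [0, 0, 0, 0, 0, 0, 0, 0, 0, 0]
}}

```text
t: 0.93
tcp_pos: [0.295, 0.1802, 0.2406]
tool_rot: [-0.002, 0.108, 0.994, -0.003]
contact_force: [1.2, 0.7, -0.3]
width: 0.0853
```

```bash
cat > st.py <<'E'
from bench import monitor
import numpy as np
from scipy.spatial.transform import Rotation as Ro
o=monitor.get_obs();R=Ro.from_quat(o["tool_rot"],scalar_first=True).as_matrix()
np.set_printoptions(precision=4,suppress=True)
T=np.array([.489,-.2385,.245])
print(o["t"],o["joint_positions"],o["tcp_pos"],o["contact_force"],o["torque"],o["width"]);print(R);print("to hover",1000*R.T@(T-o["tcp_pos"]))
E
python3 st.py
```

```text
0.9333 [ 0.3071 -0.0896 -0.3822  1.2831 -0.0037  0.5243] [0.295  0.1802 0.2406] [ 1.1595  0.6651 -0.3337] [ 0.0863 -0.101   0.0264] 0.08530770881785692
[[-0.9765  0.2155 -0.0036]
 [ 0.2155  0.9765 -0.005 ]
 [ 0.0025 -0.0056 -1.    ]]
to hover [-279.638  -367.0717   -3.0189]
```

Call:
{"fn": "jog_arm", "kwargs": {
  "translation": [
    [-24, -32, -1],
    [-24, -32, -1],
    [-24, -32, -1],
    [-24, -32, -1],
    [-24, -32, -1],
    [-24, -32, -1],
    [-24, -32, -1],
    [-24, -32, -1],
    [-24, -32, -1],
    [-24, -32, -1],
    [-15, -20, -1],
    [0, 0, 0]
  ],
  "roll": [0, 0, 0, 0, 0, 0, 0, 0, 0, 0, 0, 0],
  "fingers": [0, 0, 0, 0, 0, 0, 0, 0, 0, 0, 0, 0]
}}

```text
t: 1.93
tcp_pos: [0.4722, -0.2335, 0.2509]
tool_rot: [-0.001, 0.113, 0.994, -0.002]
contact_force: [-0.6, -0.1, 0.3]
width: 0.0849
```

```bash
python3 st.py
```

```text
1.9333 [-0.6158  0.2176 -0.0195  1.3337 -0.0053 -0.3902] [ 0.4722 -0.2335  0.2509] [-0.6499 -0.1485  0.3406] [0.0592 0.0438 0.0243] 0.08492596085621724
[[-0.9747  0.2236 -0.0031]
 [ 0.2236  0.9747 -0.0043]
 [ 0.0021 -0.0049 -1.    ]]
to hover [-17.5558  -1.1056   5.8853]
```

Call:
{"fn": "jog_arm", "kwargs": {
  "translation": [
    [-17, -1, 0],
    [0, 0, 0],
    [0, 0, 0]
  ],
  "roll": [0, 0, 0],
  "fingers": [0, 0, 0]
}}

```text
t: 2.18
tcp_pos: [0.4883, -0.24, 0.2488]
tool_rot: [-0.003, 0.114, 0.993, -0.001]
contact_force: [-0.6, 0.7, -0.1]
width: 0.0853
```

```bash
python3 st.py; python3 - <<'E'
from bench import imaging
from h import *
import pickle
d=imaging.read_camera("wrist");pickle.dump(d,open("wrist.pkl","wb"))
cv2.imwrite("pics/wrist1.png",d["pixels"][:,:,::-1])
m,s,c=cap(d);print(s,c)
f=cv2.morphologyEx(m.astype(np.uint8),cv2.MORPH_CLOSE,np.ones((15,15)))>0
P=pts(d,f);z=np.percentile(P[:,2],[1,5,50,90,99]);print(z)
C=-d["R"].T@d["t"];print("cam",C)
t=P[np.abs(P[:,2]-z[3])<.004];print(len(t),t[:,:2].mean(0),t[:,:2].min(0),t[:,:2].max(0))
print(cv2.minEnclosingCircle((t[:,:2]*1000).astype(np.float32)))
E
```

```text
2.1833 [-0.6084  0.2509  0.0197  1.3443 -0.0052 -0.3792] [ 0.4883 -0.24    0.2488] [-0.6078  0.66   -0.1237] [ 0.0295  0.0235 -0.0039] 0.08528090042766001
[[-0.9738  0.2272 -0.0068]
 [ 0.2273  0.9738 -0.0016]
 [ 0.0062 -0.0031 -1.    ]]
to hover [-0.3975  1.662   3.7696]
[ 269  207  105  103 7412] [319.20345386 260.17147868]
[0.18297445 0.18890969 0.1902015  0.19111962 0.19196705]
cam [ 0.41884062 -0.22347595  0.37864331]
8182 [ 0.48643958 -0.23984776] [ 0.46158901 -0.26541026] [ 0.51320293 -0.21461084]
((487.39300537109375, -240.01341247558594), 25.83084487915039)
```

View pics/wrist1.png

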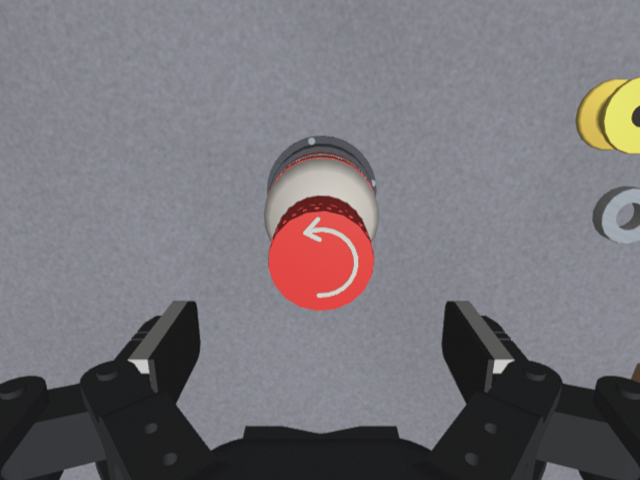

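Call:
{"fn": "jog_arm", "kwargs": {
  "translation": [
    [0, 1, 20],
    [0, 0, 20],
    [0, 0, 15],
    [0, 0, 10],
    [0, 0, 0]
  ],
  "roll": [0, 0, 0, 0, 0],
  "fingers": [0, 0, 0, 0, 0],
  "grip_force": 80
}}

```text
t: 2.65
tcp_pos: [0.4859, -0.2348, 0.1831]
tool_rot: [-0.002, 0.112, 0.994, -0.002]
contact_force: [-0.1, 0.0, -0.3]
width: 0.0857
```

```bash
python3 st.py
```

```text
2.65 [-0.6031  0.2685 -0.1252  1.1795 -0.005  -0.3778] [ 0.4859 -0.2348  0.1831] [-0.096   0.0191 -0.2795] [ 0.0233  0.0404 -0.0177] 0.085690717626253
[[-0.9747  0.2234 -0.0049]
 [ 0.2234  0.9747 -0.0027]
 [ 0.0041 -0.0037 -1.    ]]
to hover [ -3.6256  -3.1249 -61.9279]
```

Call:
{"fn": "jog_arm", "kwargs": {
  "translation": [
    [-3, -4, 0],
    [0, 0, 9],
    [0, 0, 0]
  ],
  "roll": [0, 0, 0],
  "fingers": [0, 0, 0]
}}

```text
t: 2.9
tcp_pos: [0.4875, -0.2383, 0.1753]
tool_rot: [-0.002, 0.112, 0.994, -0.002]
contact_force: [-0.4, 1.3, -0.4]
width: 0.0853
```

```bash
python3 st.py;python3 st.py|head -1
```

```text
2.9 [-0.6068  0.2769 -0.134   1.1609 -0.005  -0.3832] [ 0.4875 -0.2383  0.1753] [-0.4276  1.2766 -0.4265] [-0.0437  0.0358  0.0397] 0.08526886672519138
[[-0.9751  0.2217 -0.0037]
 [ 0.2217  0.9751 -0.0035]
 [ 0.0028 -0.0043 -1.    ]]
to hover [ -1.2921  -0.1259 -69.6995]
2.9 [-0.6068  0.2769 -0.134   1.1609 -0.005  -0.3832] [ 0.4875 -0.2383  0.1753] [-0.4276  1.2766 -0.4265] [-0.0437  0.0358  0.0397] 0.08526886672519138
```

Call:
{"fn": "jog_arm", "kwargs": {
  "translation": [
    [0, 0, 2],
    [0, 0, 0],
    [0, 0, 0],
    [0, 0, 0],
    [0, 0, 0],
    [0, 0, 0]
  ],
  "roll": [0, 0, 0, 0, 0, 0],
  "fingers": [0, 0.2, 0.35, 1, 1, 1],
  "grip_force": 70
}}

```text
t: 3.4
tcp_pos: [0.4881, -0.2391, 0.1754]
tool_rot: [-0.0, 0.112, 0.994, -0.003]
contact_force: [0.2, -0.5, -2.8]
width: 0.0502
```

```bash
python3 st.py; python3 - <<'E'
from bench import imaging
import cv2
d=imaging.read_camera("wrist");cv2.imwrite("pics/wrist2.png",d["pixels"][:,:,::-1])
d=imaging.read_camera("scene");cv2.imwrite("pics/scene2.png",cv2.resize(d["pixels"][120:320,60:320,::-1],None,fx=3,fy=3))
E
```

```text
3.4 [-0.607   0.2759 -0.1351  1.157  -0.0058 -0.3833] [ 0.4881 -0.2391  0.1754] [ 0.215  -0.475  -2.8376] [ 0.0798 -0.0499  0.0397] 0.050242119707269196
[[-0.9751  0.2218 -0.0009]
 [ 0.2218  0.9751 -0.0063]
 [-0.0005 -0.0064 -1.    ]]
to hover [ -0.7826   0.3776 -69.6042]
```

View pics/wrist2.png

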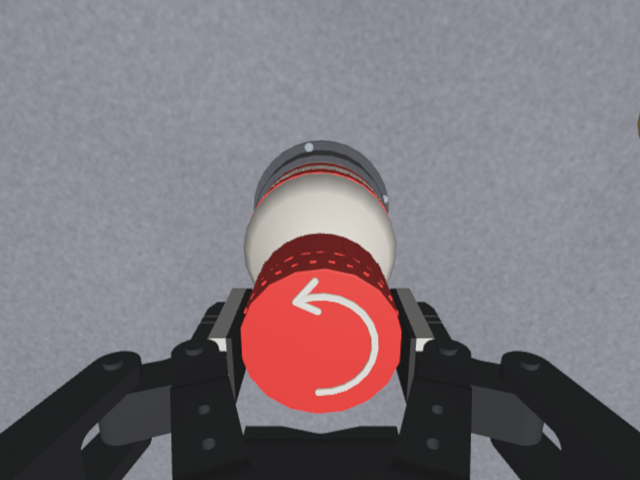

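View pics/scene2.png

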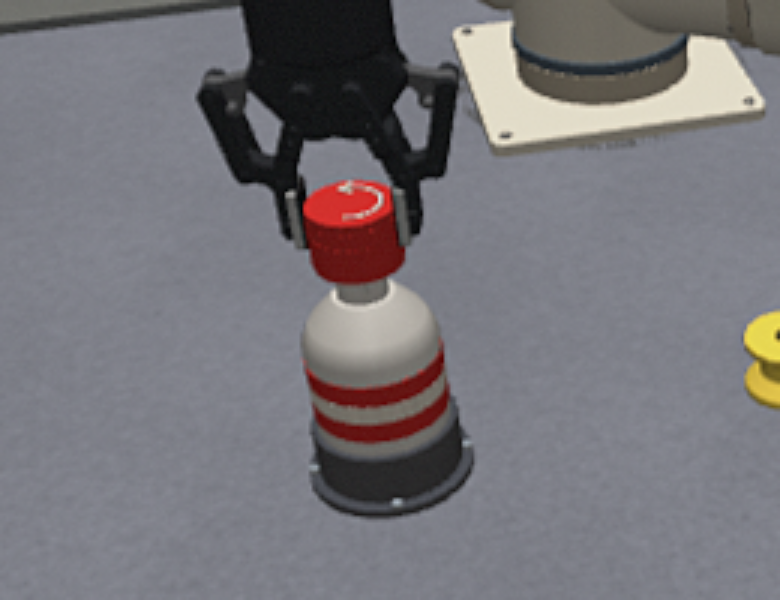

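Call:
{"fn": "jog_arm", "kwargs": {
  "translation": [
    [0, 0, 4],
    [0, 0, 4]
  ],
  "roll": [0, 0],
  "fingers": [1, 1]
}}

```text
t: 3.67
tcp_pos: [0.4884, -0.2393, 0.1687]
tool_rot: [0.001, 0.112, 0.994, -0.004]
contact_force: [-3.2, 2.6, 10.1]
width: 0.0502
```

```bash
python3 st.py
```

```text
3.6667 [-0.607   0.2791 -0.1484  1.1384 -0.0056 -0.3834] [ 0.4884 -0.2393  0.1687] [-3.1607  2.586  10.1037] [0.4318 0.8102 0.0458] 0.050160913566811634
[[-0.9751  0.2218  0.0008]
 [ 0.2218  0.9751 -0.0074]
 [-0.0024 -0.007  -1.    ]]
to hover [ -0.6149   0.3753 -76.3184]
```

Call:
{"fn": "jog_arm", "kwargs": {
  "translation": [
    [0, 0, 2],
    [0, 0, 0.5]
  ],
  "roll": [0, 0],
  "fingers": [1, 1]
}}

```text
t: 3.83
tcp_pos: [0.4884, -0.2392, 0.1673]
tool_rot: [0.001, 0.112, 0.994, -0.004]
contact_force: [-4.0, 1.0, 9.6]
width: 0.0501
```

```bash
python3 st.py
```

```text
3.8333 [-0.6069  0.279  -0.1524  1.1331 -0.0057 -0.3834] [ 0.4884 -0.2392  0.1673] [-4.0217  1.0085  9.6476] [0.3466 0.691  0.037 ] 0.050059963783890125
[[-0.9751  0.2217  0.002 ]
 [ 0.2217  0.9751 -0.0083]
 [-0.0038 -0.0076 -1.    ]]
to hover [ -0.7446   0.2666 -77.746 ]
```

Call:
{"fn": "jog_arm", "kwargs": {
  "translation": [
    [0, 0, 0.3],
    [0, 0, 0.3],
    [0, 0, 0.3],
    [0, 0, 0.3]
  ],
  "roll": [-0.08, -0.1, -0.1, -0.1],
  "fingers": [1, 1, 1, 1]
}}

```text
t: 4.17
tcp_pos: [0.4894, -0.2395, 0.1697]
tool_rot: [0.003, -0.084, 0.996, -0.006]
contact_force: [-2.7, 1.0, 3.2]
width: 0.0497
```

```bash
python3 st.py; python3 - <<'E'
from bench import imaging
import cv2
d=imaging.read_camera("wrist");cv2.imwrite("pics/wrist3.png",d["pixels"][:,:,::-1])
d=imaging.read_camera("scene");cv2.imwrite("pics/scene3.png",cv2.resize(d["pixels"][120:320,60:320,::-1],None,fx=3,fy=3))
E
```

```text
4.1667 [-0.6066  0.2753 -0.1511  1.1319 -0.005  -0.7749] [ 0.4894 -0.2395  0.1697] [-2.7468  1.0263  3.1603] [ 0.461   0.7016 -0.0657] 0.049684108268429374
[[-0.9859 -0.1674  0.0074]
 [-0.1675  0.9858 -0.0112]
 [-0.0055 -0.0123 -0.9999]]
to hover [ -0.2035   0.1432 -75.2761]
```

View pics/wrist3.png

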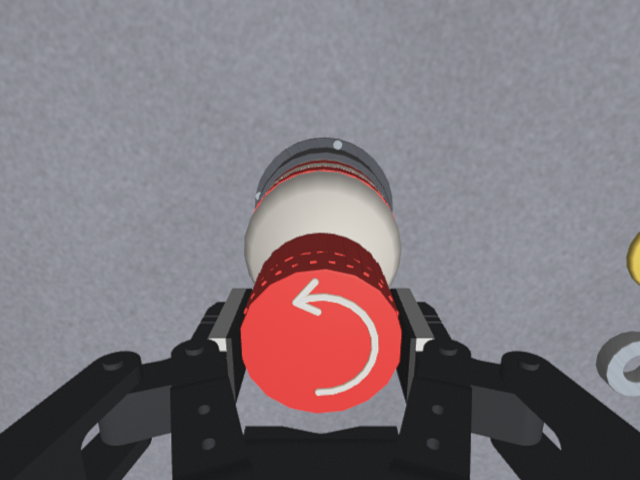

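Call:
{"fn": "jog_arm", "kwargs": {
  "translation": [
    [0, 0, 2.5],
    [0, 0, 1]
  ],
  "roll": [0, 0],
  "fingers": [1, 1]
}}

```text
t: 4.43
tcp_pos: [0.4894, -0.2396, 0.1678]
tool_rot: [0.004, -0.084, 0.996, -0.007]
contact_force: [-2.8, 1.6, 9.8]
width: 0.0501
```

```bash
python3 st.py
```

```text
4.4333 [-0.6066  0.2755 -0.1561  1.1247 -0.0051 -0.775 ] [ 0.4894 -0.2396  0.1678] [-2.8099  1.6371  9.825 ] [0.3542 0.8066 0.0296] 0.05013857852325201
[[-0.9858 -0.1675  0.009 ]
 [-0.1677  0.9858 -0.0125]
 [-0.0067 -0.0138 -0.9999]]
to hover [ -0.2628   0.0824 -77.2364]
```

Call:
{"fn": "jog_arm", "kwargs": {
  "translation": [
    [0, 0, 1.2],
    [0, 0, 1.2],
    [0, 0, 1.2],
    [0, 0, 1.2]
  ],
  "roll": [-0.1, -0.1, -0.1, -0.1],
  "fingers": [1, 1, 1, 1]
}}

```text
t: 4.77
tcp_pos: [0.4893, -0.2393, 0.1667]
tool_rot: [0.004, -0.286, 0.958, -0.009]
contact_force: [-3.0, 2.5, 11.4]
width: 0.0502
```

```bash
python3 st.py
```

```text
4.7667 [-0.6063  0.2733 -0.1621  1.1171 -0.0052 -1.1874] [ 0.4893 -0.2393  0.1667] [-2.9685  2.4861 11.3532] [ 0.3823  0.7577 -0.0726] 0.05020619056859755
[[-0.8359 -0.5488  0.0121]
 [-0.5489  0.8358 -0.0147]
 [-0.002  -0.0189 -0.9998]]
to hover [ -0.3897  -0.6474 -78.2804]
```

Call:
{"fn": "jog_arm", "kwargs": {
  "translation": [
    [0, 0, 0.8],
    [0, 0, 0.9],
    [0, 0, 0.9],
    [0, 0, 0.9],
    [0, 0, 0.9]
  ],
  "roll": [-0.1, -0.1, -0.1, -0.1, -0.1],
  "fingers": [1, 1, 1, 1, 1]
}}

```text
t: 5.18
tcp_pos: [0.4889, -0.239, 0.1671]
tool_rot: [0.002, -0.525, 0.851, -0.012]
contact_force: [-2.3, 1.4, 10.4]
width: 0.0501
```

```bash
python3 st.py; python3 - <<'E'
from bench import imaging
import cv2
d=imaging.read_camera("wrist");cv2.imwrite("pics/wrist4.png",d["pixels"][:,:,::-1])
E
```

```text
5.1833 [-0.606   0.2694 -0.1667  1.1116 -0.0055 -1.7127] [ 0.4889 -0.239   0.1671] [-2.2639  1.4454 10.3802] [ 0.3573  0.5985 -0.0418] 0.05007346511706731
[[-0.4478 -0.894   0.0159]
 [-0.8941  0.4475 -0.0178]
 [ 0.0088 -0.0222 -0.9997]]
to hover [  0.1775  -1.5796 -77.8523]
```

View pics/wrist4.png

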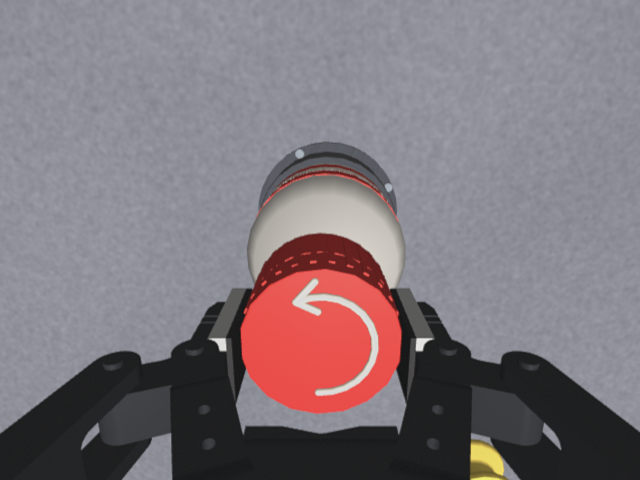

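Call:
{"fn": "jog_arm", "kwargs": {
  "translation": [
    [0, 0, -4],
    [0, 0, -5],
    [0, 0, -6],
    [0, 0, -6]
  ],
  "roll": [0, 0, 0, 0],
  "fingers": [1, 1, 1, 1]
}}

```text
t: 5.57
tcp_pos: [0.4885, -0.2386, 0.1895]
tool_rot: [0.002, -0.53, 0.848, -0.012]
contact_force: [-0.4, 0.6, -0.2]
width: 0.05
```

```bash
python3 st.py
```

```text
5.5667 [-0.6058  0.2552 -0.1273  1.1639 -0.0056 -1.7229] [ 0.4885 -0.2386  0.1895] [-0.3505  0.5848 -0.2096] [-0.0215 -0.0038 -0.0941] 0.049956637565331544
[[-0.4384 -0.8986  0.0168]
 [-0.8987  0.4381 -0.0185]
 [ 0.0093 -0.0233 -0.9997]]
to hover [  0.2084  -1.6433 -55.5004]
```

Call:
{"fn": "jog_arm", "kwargs": {
  "translation": [
    [0, 0, -8],
    [0, 0, -10],
    [0, 0, -10],
    [0, 0, -10],
    [0, 0, -10],
    [0, 0, -5],
    [0, 0, 0],
    [0, 0, 0],
    [0, 0, 0]
  ],
  "roll": [0, 0, 0, 0, 0, 0, 0, 0, 0],
  "fingers": [1, 1, 1, 1, 1, 1, 1, 1, 1]
}}

```text
t: 6.32
tcp_pos: [0.4878, -0.2372, 0.247]
tool_rot: [0.002, -0.53, 0.848, -0.012]
contact_force: [-0.3, 0.2, -0.1]
width: 0.0504
```

```bash
python3 st.py; python3 - <<'E'
from bench import imaging
import cv2,pickle
from h import *
for n in("scene","side"):
    d=imaging.read_camera(n);pickle.dump(d,open(n+"5.pkl","wb"))
    cv2.imwrite(f"pics/{n}5.png",cv2.resize(d["pixels"][(90 if n=="scene" else 40):,:,::-1][:200,(60 if n=="scene" else 300):][:,:260],None,fx=3,fy=3))
    m,s,c=cap(d);print(n,s);f=cv2.morphologyEx(m.astype(np.uint8),cv2.MORPH_CLOSE,np.ones((7,7)))
    P=pts(d,cv2.erode(f,np.ones((3,3)))>0)
    print(P.mean(0),np.percentile(P[:,2],[1,5,50,95,99]))
E
```

```text
6.3167 [-0.6048  0.2301 -0.0131  1.3039 -0.0048 -1.7214] [ 0.4878 -0.2372  0.247 ] [-0.2687  0.174  -0.0623] [0.0188 0.022  0.0029] 0.05035824612572228
[[-0.4389 -0.8984  0.0167]
 [-0.8985  0.4386 -0.0174]
 [ 0.0083 -0.0226 -0.9997]]
to hover [ 0.6224 -1.6406  2.0241]
scene [170 142  17  14 156]
[ 0.49067525 -0.22567353  0.26020641] [0.25845236 0.25887742 0.26014583 0.26161972 0.26197836]
side [418  93  27  17 308]
[ 0.49125236 -0.23404318  0.2621998 ] [0.26063207 0.26093903 0.26220357 0.26325223 0.26377408]
```

View pics/scene5.png

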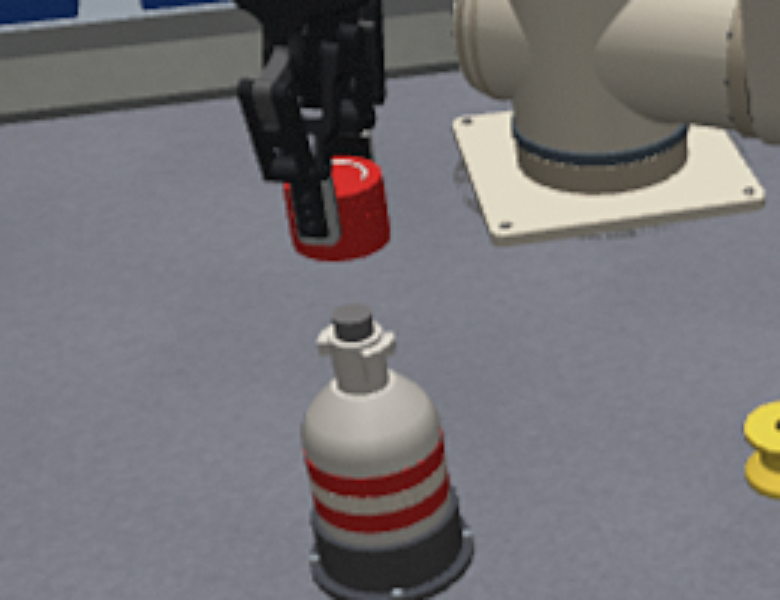

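View pics/side5.png

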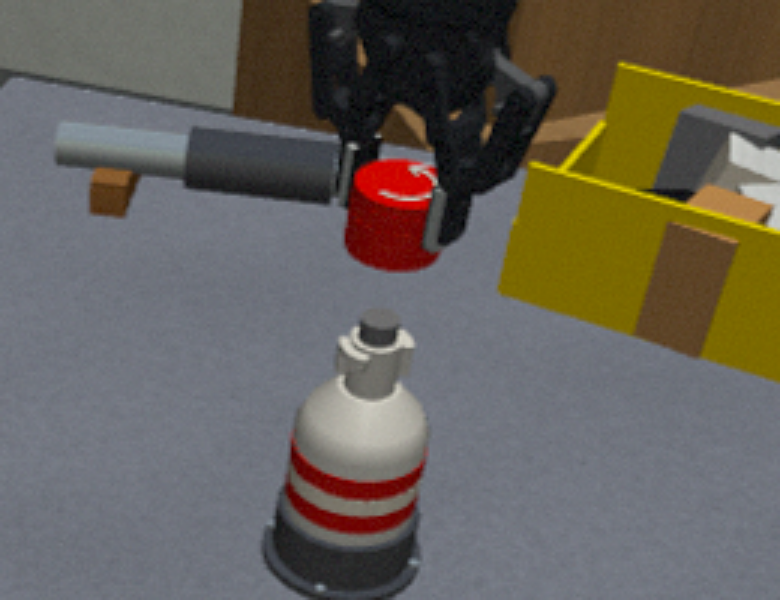

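Call:
{"fn": "jog_arm", "kwargs": {
  "translation": [
    [1.5, -1, 0],
    [0, 0, 0],
    [0, 0, 0]
  ],
  "roll": [0, 0, 0],
  "fingers": [1, 1, 1]
}}

```text
t: 6.67
tcp_pos: [0.4876, -0.2389, 0.2456]
tool_rot: [0.002, -0.53, 0.848, -0.011]
contact_force: [0.8, -0.4, -0.6]
width: 0.0501
```

```bash
python3 st.py; python3 - <<'E'
from bench import imaging,monitor
import cv2
d=imaging.read_camera("scene");cv2.imwrite("pics/scene6.png",d["pixels"][:,:,::-1])
print(monitor.get_obs()["joint_velocities"])
E
python3 st.py
```

```text
6.6667 [-0.6076  0.2331 -0.0126  1.304  -0.0048 -1.7242] [ 0.4876 -0.2389  0.2456] [ 0.7893 -0.3588 -0.6295] [-0.0333 -0.0039  0.043 ] 0.050139142862742535
[[-0.4389 -0.8984  0.0146]
 [-0.8985  0.4387 -0.016 ]
 [ 0.0079 -0.0201 -0.9998]]
to hover [-0.9472 -1.1024  0.6215]
[-9.03522316e-05 -1.35357897e-03  7.26906707e-04  1.01396667e-03
  1.20315858e-04  5.60367832e-04]
6.7167 [-0.6076  0.2332 -0.0126  1.304  -0.0048 -1.7242] [ 0.4876 -0.2389  0.2456] [0.7951 0.12   0.0965] [-0.0169 -0.0147 -0.0272] 0.04997827333938649
[[-0.4389 -0.8984  0.0145]
 [-0.8985  0.4387 -0.016 ]
 [ 0.008  -0.02   -0.9998]]
to hover [-0.9665 -1.1097  0.5786]
```

View pics/scene6.png

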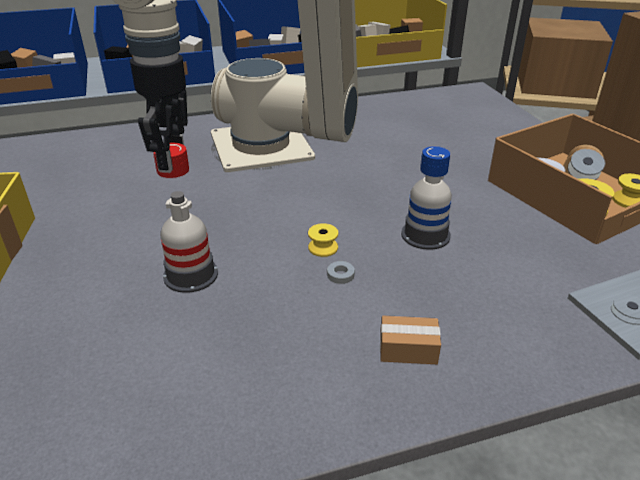

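The cap is held still at (172,160), above the open neck at (178,203). The blue bottle and the three bystanders look the same as in the first picture, so I'm handing in.

```bash
python3 -c "
from bench import ctrl;print(ctrl.sign_off())"
```

```text
the job is handed in; nothing more can be done
None
```

I opened the red-capped bottle and handed the job in at about 6.7 s, with the cap still in the gripper over the open mouth. I pressed the cap down about 8 mm, turned it about 1.33 rad anticlockwise while it was down, and lifted it straight off.

**Last checks**
- **Position:** going by the arm readings, the cap is within about 1 mm of where it sat when shut. The camera calibration is only good to about 2 mm.
- **Height:** its underside is about 58 mm above the rim by the arm reading. The cameras gave 59–61 mm just before a final 1.4 mm drop.
- **Level and still:** the tool is tilted about 1.2°. That built up while pressing, and I could not correct it because the moves only allow turning about the tool's own axis. Joint speeds were near zero.
- **Surroundings:** the blue bottle, pulley, bearing and carton look unchanged in the last picture.

**Did not go as planned**
- **Press depth:** early in the turn, the cap rose to about 5.7 mm, just above the 5.5 mm lock point. I pressed it back to about 8 mm before finishing the turn.
- **Gripper width:** it reads 50 mm on the 52 mm cap. The pictures show the cap gripped evenly, with no slip during the turn.

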